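Set the filling spout over the empty cup

ROBOT

A 7-joint arm with a two-finger parallel gripper is mounted at the origin on the work surface. World frame = base frame: x ahead of the robot, y to its left, z up, the work surface at z = 0. Lengths are in m, angles in rad, forces in N, time in s.
With the tool pointing down it reaches from about 0.4 to 0.85 m from the base axis. Payload 6.9 kg.
Tool frame: the origin (TCP) lies midway between the tips of the shut fingers; the grasp point (between the pads) lies behind it (ctrl.pinch_z is the z of the grasp point in the tool frame, in m); z points along the fingers, y is the line along which they close (so a half turn about z gives the same grasp; the last joint's range is limited). The gripper opens to 85 mm and grips with 20 to 120 N. Pads are 22 mm wide; open, the fingers measure 114 mm over their backs; the gripper's body (76 mm by 85 mm) begins 54 mm behind the grasp point. The pads swing forward as they close: fully open they stand 13 mm farther back than shut.
Start: joints at [1.321, 0.507, -0.238, 1.5, 0.126, 1.149, -0.155], TCP at [0.217, -0.586, 0.231] pointing down, gripper open.
Joint ranges: [-3.08, 3.08], [-0.24, 2.05], [-1.43, 1.35], [0, 2.5], [-1.52, 4.66], [0.17, 1.96], [-2.89, 2.89]. Speed limits (rad/s): [2.39, 2.39, 3.14, 3.14, 3.14, 3.14, 3.14].

INTERFACE

Orientations are given as a unit quaternion [w, x, y, z].
In Python, from station import ctrl, get_state, vision, ticket, models gives the robot as it stands. Calls block until the motion is done:
- ctrl.movep(position, orientation): joint-space move of the TCP to a pose.
- ctrl.movel(position, frame=None, max_speed=0.15): straight line of the TCP; frame=None keeps the orientation; max_speed is the mean speed in m/s.
- ctrl.set_joints(angles): joint-space move.
- ctrl.ungrasp() and ctrl.close_gripper(force=None): open the fingers fully, or close them until they stop; force is the grip in N (None keeps the last).
- ctrl.pause(seconds).
- ctrl.ik(position, orientation): joint angles nearest the present ones, or None.
- get_state(): the state.
- vision.grab_frame(name): name is "side" or "top" or "wrist"; returns (picture, depth): 400x640x3 uint8, blue, green, red; 400x640 float32, m along the optical axis (not along the pixel's ray), 0 where there is no reading.
- vision.camera_info(name): a dict with "mtx" (3x3 intrinsics, pixels), "R" (3x3) and "t" (3): a world point X has camera coordinates R X + t; the wrist camera has in their place "hand_eye" (4x4, takes a point from camera to tool coordinates, whose origin is the TCP and whose axes are the flange's). Camera axes: x right, y down, z forward; pixel columns grow to the right and rows downward; lengths in m; the calibration is good to about 2 mm. A picture is of the moment at which its call begins: read the wrist's pose just before it. camera_info takes no time and is no camera call.
A pose or a line that the arm cannot do raises ctrl.Unreachable and nothing moves.
- ticket.close_job(): hands the job in, once; it reports no verdict.
Trained networks look in the newest picture that a camera, given by its name, has taken for a name from the list of things; names that differ only in an ending like _2 or _b are one class to them, and where a whole thing is asked for, a point or a joint stands for the part that bears it (a point fixed in the world has none). Each returns a list of dicts, best first, with "p" (0 to 1); they miss things now and then, are a little off and sometimes report something else, mostly with a low value. They report only what shows in the picture. A call takes as long as a camera call. They do not tell look-alikes from the thing itself.
- models.recognise(camera, target): "point" ([column, row] in pixels, amid what is visible of it).
- models.masks_of(camera, target): "mask" (400x640 bool, what is visible of it) and "point" ([column, row] in pixels, amid what is visible of it).
The state is a dict: "time": time; "qpos": joint angles; "qd": joint speeds; "tau": joint torques, N m; "tcp_pos": TCP position; "eef_rot": TCP orientation; "contact_force": force on the tool from outside, world axes, zero at the start; "wrist_torque": the same for the moment, N m; "width": finger opening in m.
Only numpy, scipy, OpenCV 4.12 (cv2) and the standard library are available. Lean on these libraries where they do the work, as an engineer would, in place of code of your own. Each camera call takes 0.05 s, during which the arm holds its last target. There are 200 camera calls.

TASK

The filling spout of the notched stand is parked over the drip tray. Lift its slide by the black knob out of the park bay, move it along the rail and drop it fully down into the notch that puts the spout over the open, empty cup, not over the closed tin or the closed jar. Leave the three containers standing where they are, and let go of the knob.

Things in the scene. Friction and masses are not known exactly. Their poses are not given: they have to be found in the camera images.
- rack: Filling stand, fixed: base plate 170 x 410 x 8 mm and an upright 12 mm thick aluminium rail, toothed top edge 170 mm above the bench, between two 178 mm posts. From its -y end: a 46 mm park bay over the drip tray, then three notches (14 wide, 14 deep) at y = -40, 50, 140 mm. Origin: on the bench under mid-rail; y along the rail, x towards the containers, 75 mm from the rail; z up.
- carriage (a joint): Slide's place along the rail, m: 0 to 0.30, growing towards the stand's +y; the knob's axis is at stand y = -0.150 + this value. It starts in the park bay (0 to 0.035); the three station notches are at 0.11, 0.20 and 0.29. About 1 N of friction when lifted.
- head (a joint): Height of the slide above fully seated, m: 0 (down in a notch or the park bay) to 0.035 (upper stop). Falls by its weight (0.28 kg) when let go. Its 10 mm cross pin clears the teeth above 0.014; let go over a tooth, it stays up on it. It has 2 mm play either way in a notch; rounded 5 mm shoulders lead it in from 5 mm off.
- knob_mid (a point): Middle (half-way up) of the slide's upright black cylindrical knob, 32 mm in diameter, 34 mm tall, above the rail, on a 16 mm stem; 219 mm above the bench when seated. The slide's saddle below it is 184 mm high when seated. The spout arm goes out to the stand's +x at 181 mm.
- spout_tip (a point): Lower tip of the steel spout on the slide, 75 mm from the knob's axis in the stand's +x direction, 140 mm above the bench when seated.
- cup_rim (a point): Centre of the mouth of the open, empty white plastic cup: 72 mm across the mouth, 90 mm tall, 98 mm above the bench. It stands on the base plate at one of the three stations, within about 6 mm of its notch.
- tin: Closed metal tin with a paper label, 72 mm in diameter, 105 mm tall, at another station; origin at the centre of its underside.
- jar: Closed white jar with a lid, 68 mm in diameter, 90 mm tall, at the remaining station; origin at the centre of its underside.
Not all that is in view belongs to the job. Leave any red look-alike of the jar alone. Leave any blue look-alike of the tin alone.

How it is judged:
By the outcome, as a careful person would: the job done as asked, in the order asked, and still so for the second after the job is handed in, with the robot touching nothing.
It also fails if it takes over 40 s, if anything falls off the work surface, if the arm or the gripper's body presses on something with over 40 N, if the wrist force passes 120 N, or if a joint passes its speed limit or range.

## Working session

There is one attempt and no reset: what is moved stays moved. The work goes in short steps, each a Python script; the robot and the scene stay as the last script left them, time stands still between calls to the robot, and variables do not carry over. Pictures are saved under pics/ and viewed, on a budget of 10 in all, crops included, one or two more only if the job needs it, and the job is handed in when it is done.

```bash
mkdir -p pics
cat > h.py <<'E'
import numpy as np, cv2
from station import ctrl, get_state, vision, ticket, models
def world(cam,uv,depth,r=2):
    i=vision.camera_info(cam);u,v=[int(round(a)) for a in uv]
    w=depth[max(v-r,0):v+r+1,max(u-r,0):u+r+1];w=w[w>0]
    if not len(w): return None
    d=np.median(w);p=d*(np.linalg.inv(i['mtx'])@[uv[0],uv[1],1])
    return np.array(i['R']).T@(p-np.array(i['t']))
def proj(cam,X):
    i=vision.camera_info(cam);c=np.array(i['R'])@X+i['t'];p=i['mtx']@c;return p[:2]/p[2]
def cloud(cam,mask,depth):
    i=vision.camera_info(cam);v,u=np.nonzero(mask&(depth>0));d=depth[v,u]
    p=np.linalg.inv(i['mtx'])@(np.stack([u,v,np.ones_like(u)])*d)
    return (np.array(i['R']).T@(p-np.array(i['t']).reshape(3,1))).T
E
python3 - <<'E'
from h import *
np.set_printoptions(precision=3,suppress=True)
ims=[]
for c in ['side','top']:
    im,d=vision.grab_frame(c);cv2.imwrite(f'pics/{c}0.png',im);np.save(f'{c}0.npy',d)
    for t in ['rack','knob_mid','spout_tip','cup_rim','tin','jar']:
        for r in models.recognise(c,t)[:4]:
            print(c,t,round(r['p'],2),np.round(r['point']),world(c,r['point'],d))
print(get_state()['time'],get_state()['eef_rot'],ctrl.pinch_z)
E
```

```text
side rack 0.75 [435. 172.] [ 0.505 -0.133  0.195]
side rack 0.58 [396. 259.] [0.439 0.08  0.117]
side knob_mid 0.98 [435. 170.] [ 0.506 -0.131  0.201]
side spout_tip 0.55 [436. 173.] [ 0.504 -0.135  0.193]
side cup_rim 0.89 [362. 236.] [0.566 0.031 0.066]
side tin 0.64 [338. 272.] [0.509 0.167 0.093]
side tin 0.64 [272. 299.] [0.542 0.303 0.095]
side jar 0.94 [296. 226.] [0.695 0.121 0.071]
side jar 0.87 [384. 218.] [ 0.551 -0.024  0.099]
side jar 0.67 [316. 184.] [ 0.805 -0.046  0.059]
top rack 0.86 [354. 242.] [ 0.507 -0.021  0.008]
top knob_mid 0.64 [409. 233.] [ 0.524 -0.132  0.18 ]
top spout_tip 0.67 [412. 236.] [ 0.517 -0.132  0.215]
top spout_tip 0.15 [288. 233.] [0.533 0.138 0.112]
top cup_rim 0.75 [325. 227.] [0.546 0.052 0.012]
top tin 0.98 [291. 233.] [0.532 0.133 0.112]
top tin 0.95 [233. 223.] [0.56  0.269 0.105]
top jar 0.86 [363. 220.] [ 0.559 -0.038  0.098]
top jar 0.84 [371. 118.] [ 0.809 -0.069  0.09 ]
top jar 0.78 [301. 158.] [0.713 0.105 0.089]
top jar 0.32 [409. 238.] [ 0.513 -0.13   0.184]
0.7 [-0.     0.984  0.176  0.   ] -0.0187
```

View pics/side0.png

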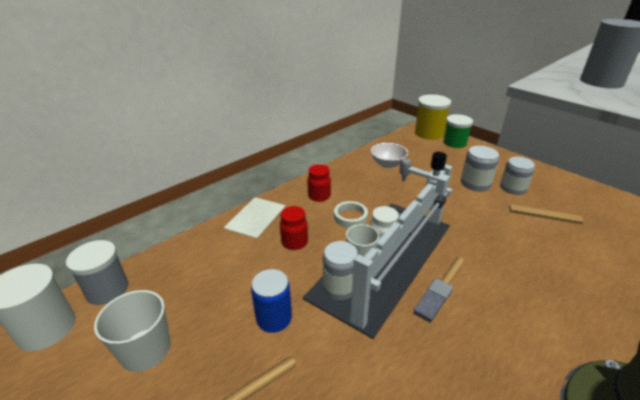

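View pics/top0.png

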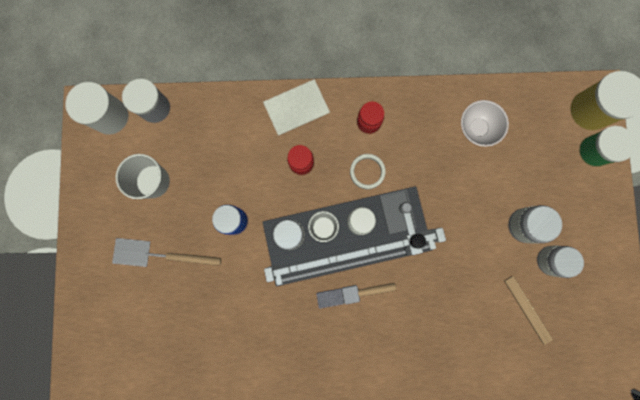

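Run:
```python
from h import *
np.set_printoptions(precision=4,suppress=True)
im=cv2.imread('pics/top0.png');d=np.load('top0.npy')
m=np.ones(d.shape,bool);m[:,:255]=0;m[:,455:]=0;m[:175]=0;m[300:]=0
P=cloud('top',m,d)
r=P[(P[:,2]>.15)&(P[:,2]<.185)]
# base-plate rectangle
b=P[(P[:,2]>.003)&(P[:,2]<.016)]
print('plate',cv2.minAreaRect((b[:,:2]*1000).astype(np.float32)),len(b))
vx=cv2.fitLine(r[:,:2].astype(np.float32),cv2.DIST_HUBER,0,.001,.001).ravel();print('rail',vx,len(r))
u=vx[:2]*np.sign(vx[1]);s=(r[:,:2]-vx[2:])@u;e=(r[:,:2]-vx[2:])@[u[1],-u[0]]
ok=abs(e)<.012;print('ext',s[ok].min(),s[ok].max(), 'mid',vx[2:]+u*(s[ok].min()+s[ok].max())/2,'yaw',np.degrees(np.arctan2(-u[0],u[1])))
k=P[(P[:,2]>.222)];print('knob top top',len(k),k.mean(0),(k.min(0)+k.max(0))/2,np.ptp(k,axis=0))
ds=np.load('side0.npy');m=np.zeros(d.shape,bool);m[145:180,420:455]=1
K=cloud('side',m,ds);K=K[(K[:,2]>.205)&(K[:,2]<.26)&(K[:,0]<.6)];print('side knob',len(K),K.mean(0),K.min(0),K.max(0))
for n,uv,z in [('jar',(363,220),.098),('cup',(325,227),.098),('tin',(289,234),.113)]:
    q=P[(abs(P[:,2]-z)<.006)];pp=world('top',uv,d);q=q[np.hypot(*(q[:,:2]-pp[:2]).T)<.05];print(n,len(q),(q.min(0)+q.max(0))/2)
im2=cv2.imread('pics/side0.png')
a=cv2.resize(im[180:290,255:455],(800,440),interpolation=cv2.INTER_CUBIC);cv2.imwrite('pics/c1.png',a)
```

```text
plate ((522.0875244140625, -23.2467041015625), (517.718017578125, 317.0587463378906), 88.46670532226562) 7740
rail [ 0.2108 -0.9775  0.4689  0.0461] 1366
ext -0.2612429474934101 0.14130390057309383 mid [ 0.4816 -0.0125] yaw 12.171367
knob top top 195 [ 0.5064 -0.1406  0.2347] [ 0.5065 -0.1415  0.2313] [0.0291 0.0306 0.0184]
side knob 249 [ 0.5045 -0.133   0.2255] [ 0.4913 -0.1551  0.2055] [ 0.5234 -0.1232  0.2384]
jar 491 [ 0.5588 -0.0388  0.098 ]
cup 131 [0.5458 0.0554 0.0979]
tin 616 [0.5299 0.14   0.1126]
```

View pics/c1.png

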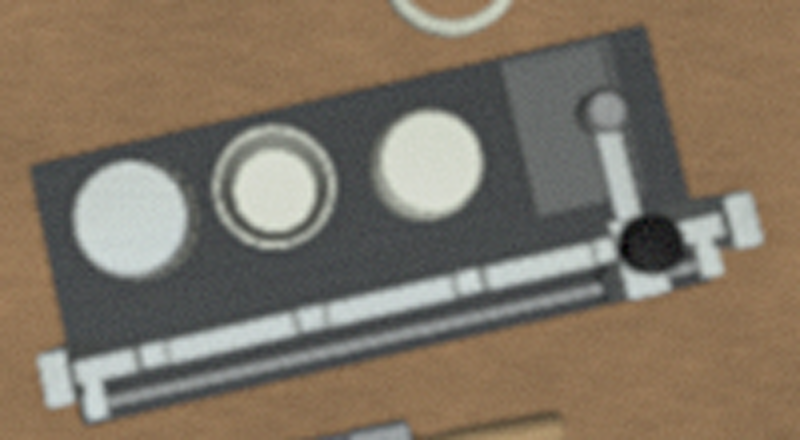

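The candidates for the cup are the ring mouth at top px (324,227), the jar lid (363,220), the tin (289,234), the loose cup at (142,177), the bowl (485,123) and the loose ring (368,171). The crop shows an open mouth with a dark inner wall at the middle station. So the target is the 0.20 notch, seen at crop px (313,318). The knob is at crop (650,240).

```bash
cat >> h.py <<'E'
def onplane(cam,uv,z):
    i=vision.camera_info(cam);R=np.array(i['R']);o=-R.T@np.array(i['t']);r=R.T@np.linalg.inv(i['mtx'])@[uv[0],uv[1],1]
    return (o+r*(z-o[2])/r[2])
E
python3 - <<'E'
from h import *
np.set_printoptions(precision=4,suppress=True)
L=[((153,353),.17,(0,.14)),((313,318),.17,(0,.05)),((467,282),.17,(0,-.04)),((57,378),.178,None),((743,218),.178,None)]
A=[];B=[]
for (x,y),z,s in L:
    w=onplane('top',((x+.5)/4-.5+255,(y+.5)/4-.5+180),z);print(w)
    if s: A.append(s);B.append(w[:2])
    else: B.append(w[:2])
B=np.array(B);mid=(B[3]+B[4])/2;v=B[3]-B[4]
yaw=np.arctan2(-v[0],v[1]);print('posts mid',mid,np.linalg.norm(v),'yaw',np.degrees(yaw))
u=np.array([-np.sin(yaw),np.cos(yaw)]);n=np.array([np.cos(yaw),np.sin(yaw)])
for k in range(3): print('notch y',(B[k]-mid)@u,(B[k]-mid)@n)
for nm,p in [('knob',(.5064,-.141)),('jar',(.5588,-.0388)),('cup',(.5458,.0554)),('tin',(.5299,.14))]:
    print(nm,(np.array(p)-mid)@u,(np.array(p)-mid)@n)
# reach check
from scipy.spatial.transform import Rotation as Ro
for extra in [0,90,-90,180]:
    a=yaw+np.radians(extra)
    q=(Ro.from_euler('z',a)*Ro.from_euler('x',180,degrees=True)).as_quat()[[3,0,1,2]]
    for p in [(.5064,-.141,.30),(.42,.19,.23)]: print(extra,p,ctrl.ik(p,q))
E
```

```text
[0.4545 0.1248 0.17  ]
[0.4713 0.0364 0.17  ]
[ 0.4889 -0.049   0.17  ]
[0.4427 0.1768 0.178 ]
[ 0.52   -0.2005  0.178 ]
posts mid [ 0.4814 -0.0118] 0.38507648387779514 yaw 11.580125904347765
notch y 0.13923574775272843 0.0010628194502324197
notch y 0.04923746769611368 -0.00016171450010930524
notch y -0.037876690477906136 -0.00011828929922579505
knob -0.13155880688910945 -0.0014140373522690671
jar -0.04195777196884015 0.07043479382275201
cup 0.05293437684346992 0.07660894103369562
tin 0.13900407481214216 0.07801503192035004
0 (0.5064, -0.141, 0.3) [ 0.5858  0.3223 -0.5055  1.6383  0.1638  1.2234 -1.3225]
0 (0.42, 0.19, 0.23) [ 0.2967  0.3973 -1.0836  1.9062  0.3989  1.0763 -2.3188]
90 (0.5064, -0.141, 0.3) [ 0.8017  0.3776 -0.8401  1.6358  0.2925  1.2599  0.1082]
90 (0.42, 0.19, 0.23) [ 0.3473  0.4361 -1.1841  1.9058  0.453   1.1058 -0.8142]
-90 (0.5064, -0.141, 0.3) [ 0.2901  0.2967 -0.0897  1.642   0.028   1.2042 -2.7452]
-90 (0.42, 0.19, 0.23) [ 0.365   0.4533 -1.2234  1.9057  0.4753  1.1193  2.2999]
180 (0.5064, -0.141, 0.3) [ 0.9363  0.4494 -1.0924  1.6345  0.4104  1.311   1.5495]
180 (0.42, 0.19, 0.23) [ 0.365   0.4533 -1.2234  1.9057  0.4753  1.1193  0.7291]
```

```bash
cat >> h.py <<'E'
from scipy.spatial.transform import Rotation as Ro
yaw=np.radians(11.6);u=np.array([-np.sin(yaw),np.cos(yaw)]);n=np.array([np.cos(yaw),np.sin(yaw)]);mid=np.array([.4814,-.0118])
q=(Ro.from_euler('z',yaw)*Ro.from_euler('x',180,degrees=True)).as_quat()[[3,0,1,2]]
def S(x,y,z): return [*(mid+n*x+u*y),z]
def rep(t):
    s=get_state();p=np.array(s['tcp_pos']);print(t,round(s['time'],2),'stand',np.round([(p[:2]-mid)@n,(p[:2]-mid)@u,p[2]],4),'F',np.round(s['contact_force'],1),'w',round(s['width'],4),flush=True)
E
python3 - <<'E'
from h import *
ctrl.movep(S(-.001,-.1316,.30),q);rep('above')
ctrl.movel(S(-.001,-.1316,.203));rep('down')
ctrl.close_gripper(50);rep('grip')
ctrl.movel(S(-.001,-.1316,.229),max_speed=.08);rep('lift')
im,d=vision.grab_frame('side');cv2.imwrite('pics/lift.png',cv2.resize(im[90:340,240:500],(780,750))[:600])
E
```

```text
above 2.63 stand [-0.0015 -0.1328  0.2998] F [-0.7 -0.3 -0.7] w 0.0853
down 3.43 stand [-0.0005 -0.1319  0.2037] F [ 0.  -0.4  0.4] w 0.0854
grip 3.98 stand [-0.0008 -0.1317  0.2035] F [-1.2  0.1  5.3] w 0.0305
lift 4.45 stand [-0.0009 -0.1315  0.2288] F [ 2.1 -0.1 -2.6] w 0.0305
```

View pics/lift.png

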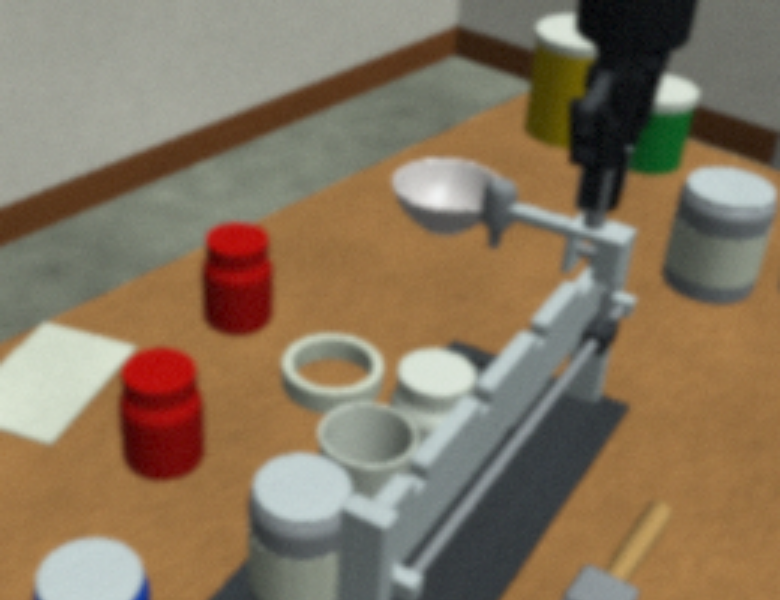

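The slide is lifted: the spout is at crop (497,210), the saddle at (605,235), and the pin is clear above the teeth. The cup (crop 365,430) is open, at the middle notch. Next I move along the rail and lower.

Run:
```python
from h import *
ctrl.movel(S(-.001,.0497,.229),max_speed=.10);rep('at')
ctrl.movel(S(-.001,.0497,.215),max_speed=.04);rep('low1')
ctrl.movel(S(-.001,.0497,.2045),max_speed=.03);ctrl.pause(.2);rep('low2')
im,d=vision.grab_frame('side');cv2.imwrite('pics/low.png',cv2.resize(im[120:340,280:500],(600,600)))
```

```text
at 6.47 stand [-0.0006  0.0496  0.229 ] F [ 5.   0.9 -3. ] w 0.0311
low1 6.97 stand [-0.0006  0.0496  0.2144] F [ 6.1  1.6 -3. ] w 0.0306
low2 7.67 stand [-0.0006  0.0496  0.204 ] F [ 6.1  2.6 -2.7] w 0.0313
```

View pics/low.png

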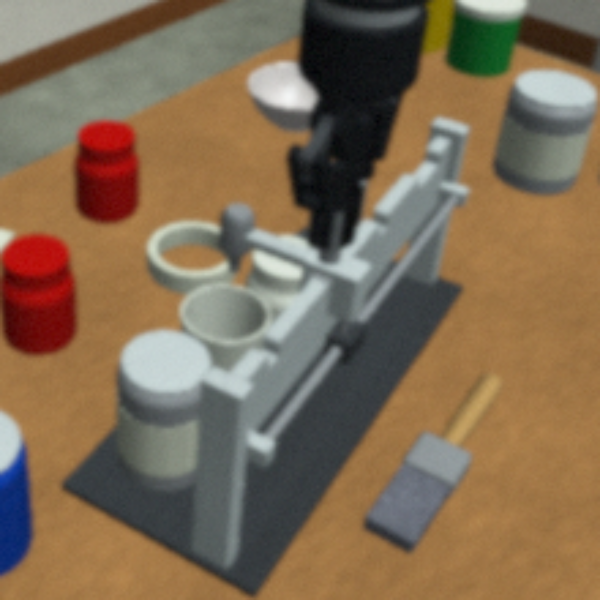

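It is down to within about 0.5 mm of seated with no blocking force, and the spout is at crop (237,235), behind and above the cup mouth at (225,315). Next I release, retract and check.

Run:
```python
from h import *
np.set_printoptions(precision=4,suppress=True)
ctrl.ungrasp();rep('open')
ctrl.movel(S(-.001,.0497,.30),max_speed=.15);rep('up')
ctrl.movep([.40,-.32,.32],q);rep('away')
im,d=vision.grab_frame('side');cv2.imwrite('pics/e_side.png',cv2.resize(im[120:340,280:500],(600,600)))
im,d=vision.grab_frame('top');cv2.imwrite('pics/e_top.png',cv2.resize(im[180:290,255:455],(800,440),interpolation=cv2.INTER_CUBIC))
m=np.zeros(d.shape,bool);m[175:300,255:455]=1
P=cloud('top',m,d);st=np.c_[(P[:,:2]-mid)@n,(P[:,:2]-mid)@u,P[:,2]]
k=st[(st[:,2]>.222)&(abs(st[:,0])<.04)&(abs(st[:,1]-.05)<.05)];print('knob',len(k),k.mean(0),'top z',np.median(k[:,2]))
for nm,y,z in [('jar',-.042,.098),('cup',.053,.098),('tin',.139,.1126)]:
    c=st[(abs(st[:,2]-z)<.006)&(np.hypot(st[:,0]-.075,st[:,1]-y)<.05)];print(nm,len(c),(c.min(0)+c.max(0))/2)
```

```text
open 8.29 stand [-0.0012  0.0497  0.2045] F [-0.3 -0.7  0.5] w 0.0853
up 9.07 stand [-0.0014  0.0496  0.2993] F [ 0.1 -0.9 -0.5] w 0.0856
away 10.44 stand [-0.1406 -0.2843  0.3199] F [-0.5 -0.  -0.2] w 0.0857
knob 183 [-0.0012  0.0497  0.2355] top z 0.23549650010642362
jar 489 [ 0.0702 -0.0415  0.0977]
cup 124 [0.0769 0.0529 0.0972]
tin 626 [0.0768 0.1387 0.1122]
```

View pics/e_side.png

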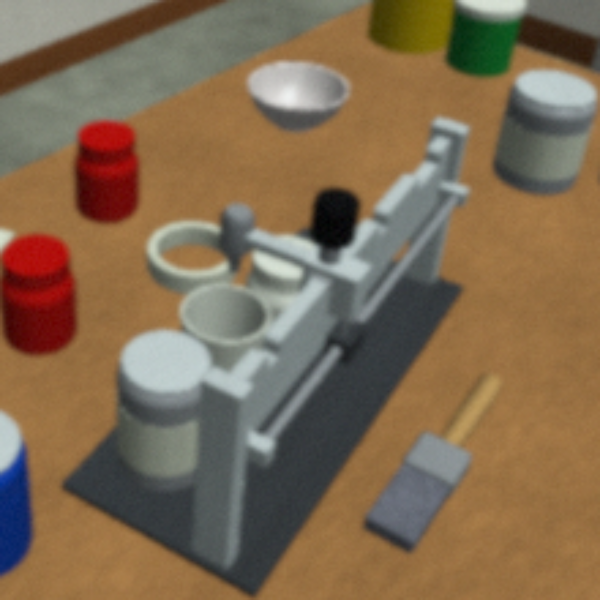

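View pics/e_top.png

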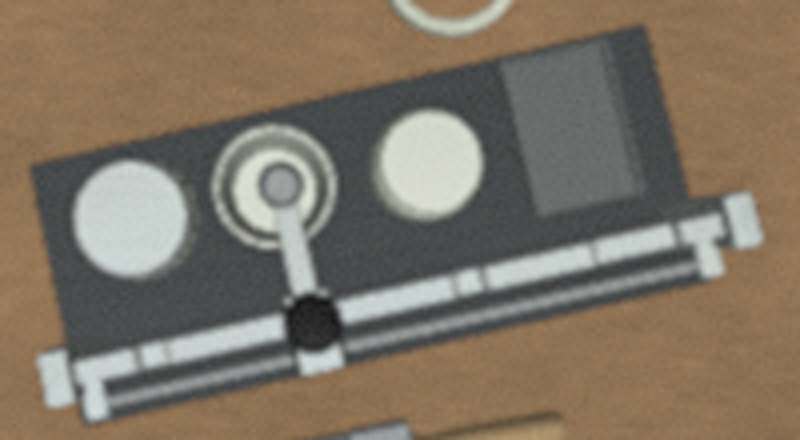

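The top picture shows the spout (280,185) inside the cup's mouth and the knob at (313,322) over the middle notch. The side picture shows the slide down, with the knob free. The knob top is at 235.5 mm, against 236 mm when seated.

```bash
python3 -c "
from h import *
ticket.close_job();print(get_state()['time'])"
```

```text
the job is handed in; nothing more can be done
the job is handed in; nothing more can be done
```

The spout now stands over the open cup. I lifted the slide by its knob out of the park bay, moved it along the rail, lowered it into the middle notch (0.20), and let go. The arm moved clear before I handed the job in, with the robot clock at about 10.5 s.

- **Slide:** the last top picture puts the knob at stand y = 49.7 mm (notch at 50 mm). Its top is 235.5 mm above the bench, against 236 mm when fully seated.
- **Spout:** it shows inside the cup's mouth in the top picture.
- **Containers:** the cup, tin and jar measured within about 1.5 mm of where they started, which is within measuring noise.
- **Disagreements:** none of these checks failed or disagreed. Only the first, automatic fit of the base plate came out wrong (518 x 317 mm), so I did not use it and located the stand by its posts and notches instead.

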